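Fish castings from the firebrick and make up the weight

ROBOT

A 7-joint arm with a two-finger parallel gripper is mounted at the origin on the work surface. World frame = base frame: x ahead of the robot, y to its left, z up, the work surface at z = 0. Lengths are in m, angles in rad, forces in N, time in s.
With the tool pointing down it reaches from about 0.4 to 0.9 m from the base axis. Payload 5.6 kg.
Tool frame: the origin (TCP) lies midway between the tips of the shut fingers; the grasp point (between the pads) lies 19 mm behind it; z points along the fingers, y is the line along which they close (so a half turn about z gives the same grasp; the last joint's range is limited). The gripper opens to 92 mm and grips with 3 to 60 N. Pads are 20 mm wide; open, the fingers measure 128 mm over their backs; the gripper's body (75 mm by 189 mm) begins 69 mm behind the grasp point.
Start: joints at [-1.264, 0.468, -0.012, 1.603, 0.006, 1.071, -0.056], TCP at [0.223, 0.611, 0.215] pointing down, gripper open.
Joint ranges: [-2.53, 2.53], [-0.31, 2.02], [-1.57, 1.55], [0.28, 2.44], [-1.29, 4.43], [0.15, 1.84], [-2.92, 2.92]. Speed limits (rad/s): [2.57, 2.57, 3.14, 3.14, 3.14, 3.14, 3.14].

INTERFACE

Orientations are given as a 3x3 rotation matrix whose columns are the frame's x, y, z axes.
In Python, from station import env gives the robot as it stands. Calls block until the motion is done:
- env.reach(position, orientation): joint-space move of the TCP to a pose.
- env.movel(position, frame=None, rate=0.15): straight line of the TCP; frame=None keeps the orientation; rate is the mean speed in m/s.
- env.goto_joints(angles): joint-space move.
- env.release() and env.grasp(squeeze=None): open the fingers fully, or close them until they stop; squeeze is the grip in N (None keeps the last).
- env.pause(seconds).
- env.inverse_kinematics(position, orientation): joint angles nearest the present ones, or None.
- env.read_camera(name): name is "scene" or "top" or "wrist"; returns (picture, depth): 400x640x3 uint8, red, green, blue; 400x640 float32, m along the optical axis (not along the pixel's ray), 0 where there is no reading.
- env.camera_info(name): a dict with "intrinsics" (3x3 intrinsics, pixels), "eye" and "rotation" of the camera in the world; the wrist camera has in their place "T_tool_cam" (4x4, takes a point from camera to tool coordinates, whose origin is the TCP and whose axes are the flange's). Camera axes: x right, y up, looking along -z (the intrinsics and any distortion apply to the point x, -y, -z); pixel columns grow to the right and rows downward; lengths in m; the calibration is good to about 2 mm. A picture is of the moment at which its call begins: read the wrist's pose just before it. camera_info takes no time and is no camera call.
A pose or a line that the arm cannot do raises env.PlanningError and nothing moves.
- env.finish_job(): hands the job in; it is judged then, once.
Readings, each from a call of its own:
- env.read_t(): time.
- env.read_joint_positions(): joint angles.
- env.read_joint_velocities(): joint speeds.
- env.read_tau(): joint torques, N m.
- env.read_ee_pos(): TCP position.
- env.read_tcp_rot(): TCP orientation.
- env.read_wrist_force(): force on the tool from outside, world axes, zero at the start.
- env.read_moment(): the same for the moment, N m.
- env.read_gripper_width(): finger opening in m.
- env.read_grasp_force(): force on a finger pad.
Only numpy, scipy, OpenCV 4.12 (cv2) and the standard library are available. Lean on these libraries where they do the work, as an engineer would, in place of code of your own. Each camera call takes 0.05 s, during which the arm holds its last target. There are 200 camera calls.

TASK

Take the hook tool from its rack and use it to draw brass castings by their wire bails out of the deep bores of the white firebrick block, setting each one gently in the pan of the spring scale, until the red pointer stands in the green band. Never put the fingers on a casting that is still in the block; leave the castings that are not needed in their bores and the other things on the bench where they are. Finish by hanging the hook back across the two rails of its rack, and let go.

Things in the scene. Friction and masses are not known exactly. Their poses are not given: they have to be found in the camera images.
- hook: Hook tool, 90 g. Red bar handle 104 (own x) x 14 (y) x 22 mm, its centre 140 mm above the origin; under it a black block 44 x 14 mm down to z = 114 mm; then a 4 mm steel shaft down to the origin, where its centre line turns to +x for 10 mm, then up: point 14 mm out from the axis, 7 mm above the origin. Foot underside at z = -2 mm. Pinch the bar at its middle from above, closing along y.
- rack: Hook rack, fixed, 110 (x) x 290 (y) mm; origin under its centre. Two 8 mm rails along y at x = -34 and +34 mm, tops at z = 165 mm, between ends at y = -135 and +135 mm (12 mm thick, top z = 179 mm). The hook's bar lies across both rails, black block between them (8 mm play each side), shaft down; its origin is then at z = 36 mm. It may point to +x or -x, anywhere along the rails.
- block: White firebrick block, fixed, 140 (x) x 204 (y) x 105 (z) mm. Origin: centre of its underside. Six round vertical bores, 50 mm across, floor at z = 20 mm (85 mm deep), centred at x = -32 and +32 mm, y = -64, 0 and +64 mm. A casting may stand in each.
- scale: Spring scale, fixed, grey base 150 x 170 x 55 mm. Origin: centre of its underside. An upright white plate 60 mm wide and 150 mm tall stands at x = +112 mm, with a green band on its +x face.
- pan_centre (a point): Centre of the pan's floor (upper side). The pan is a square steel tray 180 x 180 mm outside, walls 4 mm, rim 16 mm above the floor, level, axes parallel to the scale's. Empty, its floor is 114 mm above the bench.
- pan (a joint): How far the pan has sunk on its spring (m): 0 empty, growing downwards, about 7 mm for each casting in it, stop at 48 mm. The red pointer moves with it; the green band, centred on 35 mm, means 31.5 to 38.5 mm: five castings in all.
- cast0: Brass casting, disc 40 mm across, 18 mm high, 180 g (+-7 %), on top a rigid 3.5 mm wire bail in its own yz plane, legs at y = -11 and +11 mm; the opening, seen along own x, is 18.5 mm wide, from z = 18 mm to the arch's inner apex at z = 37 mm (outer top 41 mm). Origin: centre of underside, z up. Stands in one of the bores, bail turned any way, or is absent.
- cast1: Brass casting, disc 40 mm across, 18 mm high, 180 g (+-7 %), on top a rigid 3.5 mm wire bail in its own yz plane, legs at y = -11 and +11 mm; the opening, seen along own x, is 18.5 mm wide, from z = 18 mm to the arch's inner apex at z = 37 mm (outer top 41 mm). Origin: centre of underside, z up. Stands in one of the bores, bail turned any way, or is absent.
- cast2: Brass casting, disc 40 mm across, 18 mm high, 180 g (+-7 %), on top a rigid 3.5 mm wire bail in its own yz plane, legs at y = -11 and +11 mm; the opening, seen along own x, is 18.5 mm wide, from z = 18 mm to the arch's inner apex at z = 37 mm (outer top 41 mm). Origin: centre of underside, z up. Stands in one of the bores, bail turned any way, or is absent.
- cast3: Brass casting, disc 40 mm across, 18 mm high, 180 g (+-7 %), on top a rigid 3.5 mm wire bail in its own yz plane, legs at y = -11 and +11 mm; the opening, seen along own x, is 18.5 mm wide, from z = 18 mm to the arch's inner apex at z = 37 mm (outer top 41 mm). Origin: centre of underside, z up. Stands in one of the bores, bail turned any way, or is absent.
- cast4: Brass casting, disc 40 mm across, 18 mm high, 180 g (+-7 %), on top a rigid 3.5 mm wire bail in its own yz plane, legs at y = -11 and +11 mm; the opening, seen along own x, is 18.5 mm wide, from z = 18 mm to the arch's inner apex at z = 37 mm (outer top 41 mm). Origin: centre of underside, z up. Stands in one of the bores, bail turned any way, or is absent.
- cast5: Brass casting, disc 40 mm across, 18 mm high, 180 g (+-7 %), on top a rigid 3.5 mm wire bail in its own yz plane, legs at y = -11 and +11 mm; the opening, seen along own x, is 18.5 mm wide, from z = 18 mm to the arch's inner apex at z = 37 mm (outer top 41 mm). Origin: centre of underside, z up. Stands in one of the bores, bail turned any way, or is absent.
- weighed0: Brass casting, disc 40 mm across, 18 mm high, 180 g (+-7 %), on top a rigid 3.5 mm wire bail in its own yz plane, legs at y = -11 and +11 mm; the opening, seen along own x, is 18.5 mm wide, from z = 18 mm to the arch's inner apex at z = 37 mm (outer top 41 mm). Origin: centre of underside, z up. Already in the pan at the start, or absent.
- weighed1: Brass casting, disc 40 mm across, 18 mm high, 180 g (+-7 %), on top a rigid 3.5 mm wire bail in its own yz plane, legs at y = -11 and +11 mm; the opening, seen along own x, is 18.5 mm wide, from z = 18 mm to the arch's inner apex at z = 37 mm (outer top 41 mm). Origin: centre of underside, z up. Already in the pan at the start, or absent.
- brush: Bystander: brush, lying loose at the far side.
- hammer: Bystander: hammer, lying loose at the far side.
- pliers: Bystander: blue-handled pliers, lying loose at the far side.
- spool: Bystander: blue wire spool 50 mm across, 40 mm high, near the robot.
- bowl: Bystander: white bowl 90 mm across, 35 mm high, at the far side.
- jar: Bystander: closed jar 52 mm across, 60 mm high, near the robot.

How it is judged:
On the way, in this order (a step that is already met when the one before it is completed fails the run):
1. the hook is taken up out of its rack, held by the fingers (z of hook in the frame of rack above 0.06 m and contact force between the fingers and hook above 0.5 N), for 0.2 s.
2. the pan rests in the green band, 31.5 to 38.5 mm down, for half a second with nothing of the hook or fingers pressing on it (value of joint pan between 0.0315 and 0.0385 m and velocity of joint pan between -0.01 and 0.01 m/s and contact force between each of hook, the fingers and scale below 0.05 N), for 0.5 s.
At the end, for the whole second after the job is handed in: The pan rests 31.5 to 38.5 mm down (pointer in the green band); every casting is in the pan or at the foot of a bore; the hook hangs at rest across both rails of its rack, upright within 0.15 rad, origin 28 to 46 mm above the rack's underside and within 20 mm of its middle line (value of joint pan between 0.0315 and 0.0385 m and velocity of joint pan between -0.01 and 0.01 m/s and x of hook in the frame of rack between -0.02 and 0.02 m and y of hook in the frame of rack between -0.125 and 0.125 m and z of hook in the frame of rack between 0.028 and 0.046 m and angle between hook's own z axis and vertical below 0.15 rad and linear speed of hook below 0.1 m/s and ((x of cast0 in the frame of pan_centre between -0.086 and 0.086 m and y of cast0 in the frame of pan_centre between -0.086 and 0.086 m and z of cast0 in the frame of pan_centre between -0.006 and 0.05 m) or (x of cast0 in the frame of block between -0.065 and 0.065 m and y of cast0 in the frame of block between -0.097 and 0.097 m and z of cast0 in the frame of block between 0.01 and 0.045 m)) and ((x of cast1 in the frame of pan_centre between -0.086 and 0.086 m and y of cast1 in the frame of pan_centre between -0.086 and 0.086 m and z of cast1 in the frame of pan_centre between -0.006 and 0.05 m) or (x of cast1 in the frame of block between -0.065 and 0.065 m and y of cast1 in the frame of block between -0.097 and 0.097 m and z of cast1 in the frame of block between 0.01 and 0.045 m)) and ((x of cast2 in the frame of pan_centre between -0.086 and 0.086 m and y of cast2 in the frame of pan_centre between -0.086 and 0.086 m and z of cast2 in the frame of pan_centre between -0.006 and 0.05 m) or (x of cast2 in the frame of block between -0.065 and 0.065 m and y of cast2 in the frame of block between -0.097 and 0.097 m and z of cast2 in the frame of block between 0.01 and 0.045 m)) and ((x of cast3 in the frame of pan_centre between -0.086 and 0.086 m and y of cast3 in the frame of pan_centre between -0.086 and 0.086 m and z of cast3 in the frame of pan_centre between -0.006 and 0.05 m) or (x of cast3 in the frame of block between -0.065 and 0.065 m and y of cast3 in the frame of block between -0.097 and 0.097 m and z of cast3 in the frame of block between 0.01 and 0.045 m)) and ((x of cast4 in the frame of pan_centre between -0.086 and 0.086 m and y of cast4 in the frame of pan_centre between -0.086 and 0.086 m and z of cast4 in the frame of pan_centre between -0.006 and 0.05 m) or (x of cast4 in the frame of block between -0.065 and 0.065 m and y of cast4 in the frame of block between -0.097 and 0.097 m and z of cast4 in the frame of block between 0.01 and 0.045 m)) and ((x of cast5 in the frame of pan_centre between -0.086 and 0.086 m and y of cast5 in the frame of pan_centre between -0.086 and 0.086 m and z of cast5 in the frame of pan_centre between -0.006 and 0.05 m) or (x of cast5 in the frame of block between -0.065 and 0.065 m and y of cast5 in the frame of block between -0.097 and 0.097 m and z of cast5 in the frame of block between 0.01 and 0.045 m)) and x of weighed0 in the frame of pan_centre between -0.086 and 0.086 m and y of weighed0 in the frame of pan_centre between -0.086 and 0.086 m and z of weighed0 in the frame of pan_centre between -0.006 and 0.05 m and x of weighed1 in the frame of pan_centre between -0.086 and 0.086 m and y of weighed1 in the frame of pan_centre between -0.086 and 0.086 m and z of weighed1 in the frame of pan_centre between -0.006 and 0.05 m); the robot touches nothing.
It fails at once if the fingers press on a casting that is in the block (more than 1 N) ((contact force between the fingers and cast0 above 1 N and x of cast0 in the frame of block between -0.065 and 0.065 m and y of cast0 in the frame of block between -0.097 and 0.097 m and z of cast0 in the frame of block between 0.01 and 0.045 m) or (contact force between the fingers and cast1 above 1 N and x of cast1 in the frame of block between -0.065 and 0.065 m and y of cast1 in the frame of block between -0.097 and 0.097 m and z of cast1 in the frame of block between 0.01 and 0.045 m) or (contact force between the fingers and cast2 above 1 N and x of cast2 in the frame of block between -0.065 and 0.065 m and y of cast2 in the frame of block between -0.097 and 0.097 m and z of cast2 in the frame of block between 0.01 and 0.045 m) or (contact force between the fingers and cast3 above 1 N and x of cast3 in the frame of block between -0.065 and 0.065 m and y of cast3 in the frame of block between -0.097 and 0.097 m and z of cast3 in the frame of block between 0.01 and 0.045 m) or (contact force between the fingers and cast4 above 1 N and x of cast4 in the frame of block between -0.065 and 0.065 m and y of cast4 in the frame of block between -0.097 and 0.097 m and z of cast4 in the frame of block between 0.01 and 0.045 m) or (contact force between the fingers and cast5 above 1 N and x of cast5 in the frame of block between -0.065 and 0.065 m and y of cast5 in the frame of block between -0.097 and 0.097 m and z of cast5 in the frame of block between 0.01 and 0.045 m)).
It fails at once if the pan is struck or pressed hard (more than 25 N on it) (contact force between scale and anything else above 25 N).
It fails at once if a bystander (brush, hammer, pliers, spool, bowl, jar) is moved by more than 4 cm (distance of any of brush, hammer, pliers, spool, bowl, jar from where it was at the start of the episode above 0.04 m).
Of cast0, cast1, cast2, cast3, cast4, cast5 only 4 to 6 are there at a start; the rules pass over those that are not, and their reading is None.
Of weighed0, weighed1 only 1 to 2 are there at a start; the rules pass over those that are not, and their reading is None.
At some moment in a run one of hook, weighed0, weighed1 may be knocked a few centimetres aside while the robot is not near it.
It also fails if it takes over 210 s, if anything falls off the work surface, if the arm or the gripper's body presses on something with over 40 N, if the wrist force passes 120 N, or if a joint passes its speed limit or range.

## Working session

There is one attempt and no reset: what is moved stays moved. The work goes in short steps, each a Python script; the robot and the scene stay as the last script left them, time stands still between calls to the robot, and variables do not carry over. Pictures are saved under pics/ and viewed, at most 14 in all, crops included, and the job is handed in when it is done.

```bash
ls; mkdir -p pics
python3 - <<'E'
from station import env
import cv2,numpy as np
for n in("top","scene"):
    p,d=env.read_camera(n); cv2.imwrite(f"pics/{n}0.png",p[:,:,::-1]); np.save(f"{n}0.npy",d); np.save(f"{n}0p.npy",p)
    i=env.camera_info(n); print(n,i)
print(env.camera_info("wrist"),env.read_t(),env.read_tcp_rot())
E
```

```text
pics
station.py
top {'intrinsics': array([[431.77739216,   0.        , 320.082062  ],
       [  0.        , 431.77739216, 199.17249902],
       [  0.        ,   0.        ,   1.        ]]), 'eye': array([0.39563694, 0.00758737, 1.02196411]), 'rotation': array([[ 4.11718123e-05,  9.81515275e-01, -1.91383812e-01],
       [-9.99975162e-01, -1.30846607e-03, -6.92561301e-03],
       [-7.04801418e-03,  1.91379344e-01,  9.81490842e-01]])}
scene {'intrinsics': array([[485.61113823,   0.        , 318.17812099],
       [  0.        , 485.61113823, 202.31869989],
       [  0.        ,   0.        ,   1.        ]]), 'eye': array([1.25736384, 0.13259705, 1.14505049]), 'rotation': array([[-0.19737993, -0.80500484,  0.55947151],
       [ 0.98024545, -0.16943086,  0.10203937],
       [ 0.01264955,  0.56855993,  0.82254459]])}
{'intrinsics': array([[312.23994256,   0.        , 322.46947939],
       [  0.        , 312.23994256, 199.0496823 ],
       [  0.        ,   0.        ,   1.        ]]), 'T_tool_cam': array([[-2.98775612e-04,  9.66594842e-01,  2.56309037e-01,
         7.33065321e-02],
       [ 9.99999925e-01,  3.52123163e-04, -1.62244934e-04,
        -2.64645006e-04],
       [-2.47077465e-04,  2.56308969e-01, -9.66594874e-01,
        -1.69617800e-01],
       [ 0.00000000e+00,  0.00000000e+00,  0.00000000e+00,
         1.00000000e+00]])} 0.1 [[-9.39426251e-01  3.42750788e-01 -4.64405833e-04]
 [ 3.42751091e-01  9.39424993e-01 -1.54019262e-03]
 [-9.16277896e-05 -1.60607299e-03 -9.99998706e-01]]
```

View pics/top0.png

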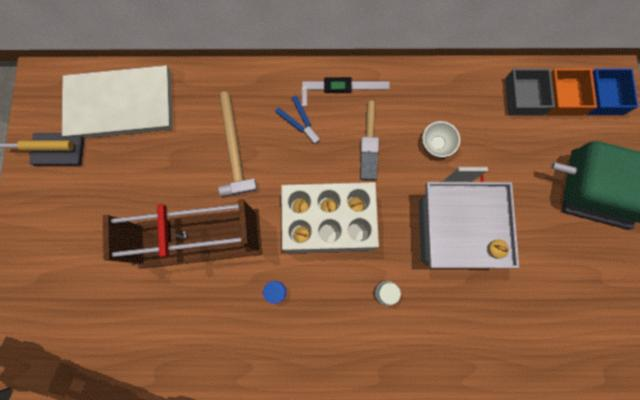

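View pics/scene0.png

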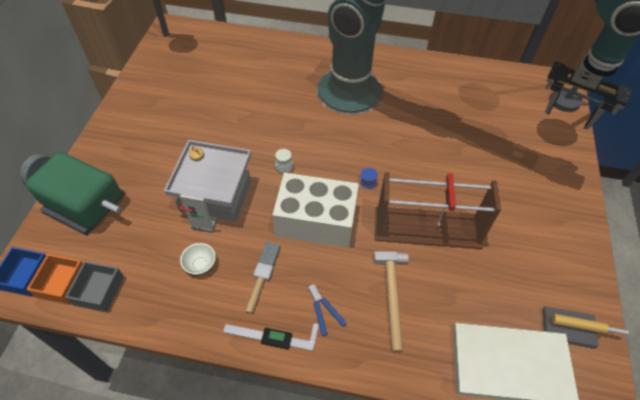

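```bash
cat > h.py <<'E'
from station import env
import numpy as np, cv2
def pose(name):
    i=env.camera_info(name); K=i["intrinsics"]
    if name=="wrist":
        R=env.read_tcp_rot();p=env.read_ee_pos();T=i["T_tool_cam"]
        return K,p+R@T[:3,3],R@T[:3,:3]
    return K,i["eye"],i["rotation"]
def shoot(name,tag):
    K,e,R=pose(name); p,d=env.read_camera(name)
    cv2.imwrite(f"pics/{tag}.png",p[:,:,::-1]); np.savez(f"{tag}.npz",p=p,d=d,K=K,e=e,R=R)
def load(tag): return np.load(f"{tag}.npz")
def rays(s,uv):
    K=s["K"];uv=np.atleast_2d(uv).astype(float)
    v=np.c_[(uv[:,0]-K[0,2])/K[0,0],-(uv[:,1]-K[1,2])/K[1,1],-np.ones(len(uv))]
    return v@s["R"].T
def onplane(s,uv,z):
    r=rays(s,uv); return s["e"]+r*((z-s["e"][2])/r[:,2])[:,None]
def cloud(s):
    v,u=np.mgrid[0:400,0:640]; r=rays(s,np.c_[u.ravel(),v.ravel()])
    return (s["e"]+r*s["d"].ravel()[:,None]).reshape(400,640,3)
def proj(s,P):
    c=(np.atleast_2d(P)-s["e"])@s["R"]; K=s["K"]
    return np.c_[K[0,2]-K[0,0]*c[:,0]/c[:,2],K[1,2]+K[1,1]*c[:,1]/c[:,2]]
def down(yaw):   # tool x along yaw, z down
    c,s=np.cos(yaw),np.sin(yaw)
    return np.array([[c,s,0],[s,-c,0],[0,0,-1.]])
def cam_over(x,y,z,yaw):
    # TCP so that the wrist camera sits above x,y
    T=env.camera_info("wrist")["T_tool_cam"]; R=down(yaw)
    o=R@T[:3,3]; return np.array([x-o[0],y-o[1],z]),R
E
python3 - <<'E'
from h import *
K,e,R=pose("top");s=dict(K=K,e=e,R=R)
for n,uv,z in[("rack",[(107,215),(245,202),(258,250),(105,258)],.17),("block",[(281,185),(376,183),(378,250),(282,252)],.105),("bores",[(301,202),(328,202),(357,201),(301,232),(329,232),(359,231)],.105),("pan",[(427,184),(512,183),(517,268),(427,268)],.125),("bar",[(163,207),(164,255)],.18)]:
    print(n,onplane(s,uv,z).round(3)[:,:2].tolist())
print(env.read_tcp_rot().round(2).tolist())
for p in [(.45,.35),(.43,.0),(.43,-.31)]:
  for yaw in(0,np.pi/2,np.pi,-np.pi/2):
    P,Rt=cam_over(*p,.3,yaw); q=env.inverse_kinematics(P,Rt); print(p,round(yaw,2),P.round(3),None if q is None else np.round(q,2))
E
```

```text
rack [[0.53, 0.44], [0.556, 0.165], [0.46, 0.136], [0.445, 0.436]]
block [[0.606, 0.099], [0.61, -0.108], [0.465, -0.108], [0.461, 0.095]]
bores [[0.568, 0.055], [0.568, -0.003], [0.57, -0.066], [0.503, 0.055], [0.503, -0.005], [0.505, -0.069]]
pan [[0.603, -0.214], [0.605, -0.394], [0.427, -0.389], [0.427, -0.205]]
bar [[0.544, 0.325], [0.45, 0.317]]
[[-0.94, 0.34, -0.0], [0.34, 0.94, -0.0], [-0.0, -0.0, -1.0]]
(0.45, 0.35) 0 [0.377 0.35  0.3  ] [-1.33  0.15  0.59  1.86 -0.09  1.15 -2.28]
(0.45, 0.35) 1.57 [0.45  0.277 0.3  ] [-0.94  0.18  0.38  1.82 -0.07  1.16 -0.54]
(0.45, 0.35) 3.14 [0.523 0.35  0.3  ] [-0.68  0.36  0.05  1.56 -0.02  1.22  0.94]
(0.45, 0.35) -1.57 [0.45  0.423 0.3  ] [-0.59  0.36 -0.29  1.57  0.11  1.22  2.24]
(0.43, 0.0) 0 [ 0.357 -0.     0.3  ] [-0.49 -0.19  0.35  2.15  0.07  1.16 -1.75]
(0.43, 0.0) 1.57 [ 0.43  -0.073  0.3  ] [-0.72 -0.04  0.81  2.03  0.04  1.14  0.07]
(0.43, 0.0) 3.14 [0.503 0.    0.3  ] [-0.54  0.13  0.52  1.88 -0.07  1.15  1.58]
(0.43, 0.0) -1.57 [0.43  0.073 0.3  ] [-0.46 -0.    0.21  2.    0.    1.14  2.9 ]
(0.43, -0.31) 0 [ 0.357 -0.31   0.3  ] [-0.17  0.06  0.87  1.96 -0.05  1.14 -0.85]
(0.43, -0.31) 1.57 [ 0.43  -0.383  0.3  ] [-0.17  0.42  1.13  1.74 -0.4   1.24  1.05]
(0.43, -0.31) 3.14 [ 0.503 -0.31   0.3  ] [-0.37  0.51  1.23  1.71 -0.5   1.29  2.54]
(0.43, -0.31) -1.57 [ 0.43  -0.237  0.3  ] [-0.74  0.25  1.4   1.93 -0.27  1.18 -2.38]
```

```bash
cat >> h.py <<'E'
def swing(x,y):
    q=np.array(env.read_joint_positions()); q[0]=-np.arctan2(y,x); q[2]=0; env.goto_joints(q)
E
python3 - <<'E'
from h import *
env.reach(*cam_over(.48,.25,.33,np.pi)); shoot("wrist","r1")
env.reach(*cam_over(.48,.36,.33,np.pi)); shoot("wrist","r2")
env.reach(*cam_over(.536,.03,.25,np.pi)); shoot("wrist","b1")
env.reach(*cam_over(.536,-.04,.25,np.pi)); shoot("wrist","b2")
swing(.5,-.3)
env.reach(*cam_over(.515,-.27,.3,np.pi)); shoot("wrist","s1")
env.reach(*cam_over(.515,-.33,.3,np.pi)); shoot("wrist","s2")
print(env.read_t(),np.round(env.read_joint_positions(),2))
E
python3 - <<'E'
import cv2,numpy as np
a=[cv2.imread(f"pics/{n}.png") for n in("r1","r2","b1","b2")]
cv2.imwrite("pics/m1.png",cv2.resize(np.vstack([np.hstack(a[:2]),np.hstack(a[2:])]),(800,500),interpolation=cv2.INTER_AREA))
E
```

```text
6.3917 [ 0.51  0.45 -0.07  1.44  0.03  1.26  2.01]
```

View pics/m1.png

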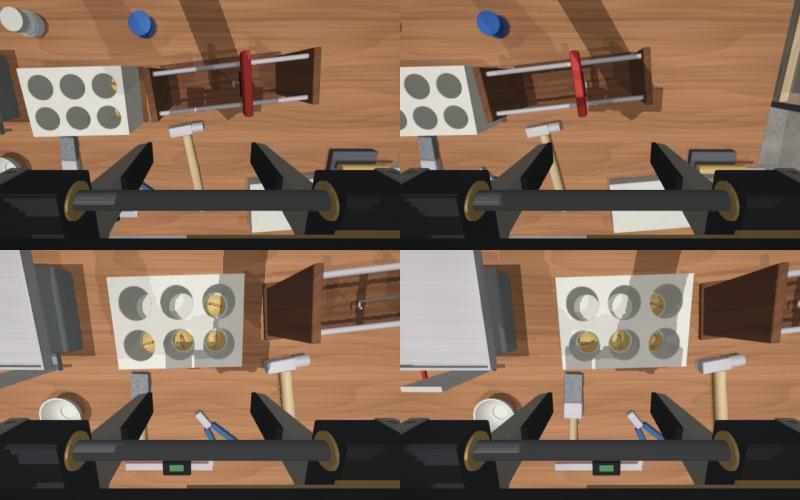

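View pics/b1.png

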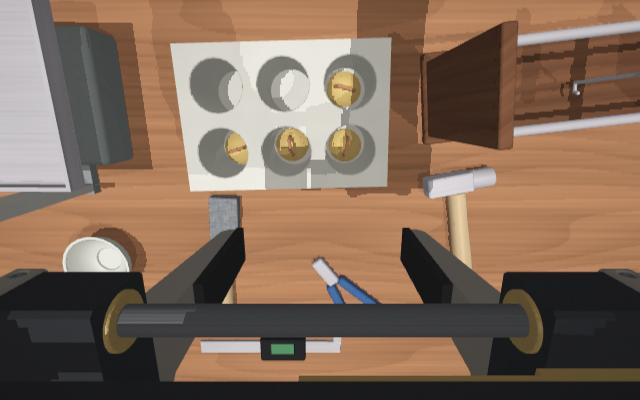

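Run:
```python
from h import *
for t in("b1","b2"):
    s=load(t);C=cloud(s);Z=C[...,2]
    near=(np.abs(C[...,0]-.536)<.1)&(np.abs(C[...,1])<.13)
    top=near&(np.abs(Z-.105)<.012)
    print(t,"topz",np.median(Z[top]),Z[top].std())
    m=(top*255).astype(np.uint8); m=cv2.morphologyEx(m,cv2.MORPH_CLOSE,np.ones((3,3)))
    cs,h=cv2.findContours(m,cv2.RETR_CCOMP,cv2.CHAIN_APPROX_NONE)
    P=onplane(s,np.argwhere(top)[:,::-1],.105)[:,:2]
    o=max(cs,key=cv2.contourArea); hu=onplane(s,o[:,0],.105)[:,:2].astype(np.float32); print("rect",cv2.minAreaRect(hu))
    for c in cs:
        if c is o or cv2.contourArea(c)<300: continue
        B=onplane(s,c[:,0],.105)[:,:2].astype(np.float32); cc,r=cv2.minEnclosingCircle(B); e=cv2.fitEllipse(B)
        msk=np.zeros(m.shape,np.uint8); cv2.drawContours(msk,[c],-1,255,-1)
        k=(msk>0); zz=Z[k]; w=k&(Z>.047)&(Z<.07)&(np.hypot(C[...,0]-e[0][0],C[...,1]-e[0][1])<.02); 
        print(" bore",np.round(e[0],4),np.round(e[1],3),"zmin",np.percentile(zz,5).round(3),"wire n",w.sum(),end=" ")
        if w.sum()>10:
            Q=C[w][:,:2];mu=Q.mean(0);d=np.linalg.svd(Q-mu)[2][0];l=(Q-mu)@d
            print(mu.round(4),"ang",np.degrees(np.arctan2(d[1],d[0])).round(1),"len",np.ptp(l).round(3),"ztop",Z[w].max().round(4),"wid",((Q-mu)@[-d[1],d[0]]).std().round(4))
        else: print()
for t in("r1","r2"):
    p=load(t)["p"];print(t)
a=[cv2.resize(cv2.imread(f"pics/{n}.png")[y:y+120,x:x+160],(640,480),interpolation=cv2.INTER_CUBIC)[:, :] for n,x,y in(("r1",310,80),("r2",370,80))]
cv2.imwrite("pics/m2.png",cv2.resize(np.hstack(a),(800,300)))
```

```text
b1 topz 0.10456623754289618 0.00178870578302482
rect ((0.5391541123390198, -0.005256041884422302), (0.13990165293216705, 0.20375290513038635), 1.5242763757705688)
 bore [ 0.572  -0.0659] [0.046 0.049] zmin 0.022 wire n 61 [ 0.5738 -0.0667] ang 107.4 len 0.023 ztop 0.0609 wid 0.001
 bore [ 0.5701 -0.0034] [0.048 0.049] zmin 0.019 wire n 61 [ 0.5697 -0.0054] ang 9.7 len 0.024 ztop 0.0616 wid 0.001
 bore [0.5684 0.0586] [0.048 0.049] zmin 0.019 wire n 61 [0.5704 0.0592] ang -10.7 len 0.025 ztop 0.0617 wid 0.0009
 bore [ 0.5095 -0.0676] [0.046 0.048] zmin 0.019 wire n 0 
 bore [ 0.5081 -0.005 ] [0.048 0.049] zmin 0.019 wire n 0 
 bore [0.5065 0.0569] [0.048 0.049] zmin 0.019 wire n 71 [0.5059 0.0563] ang 77.7 len 0.024 ztop 0.061 wid 0.0009
b2 topz 0.10460726858043523 0.001783871521797187
rect ((0.5391674637794495, -0.005342863500118256), (0.13991089165210724, 0.2038094848394394), 1.5055491924285889)
 bore [ 0.5717 -0.0676] [0.048 0.049] zmin 0.019 wire n 65 [ 0.5739 -0.0671] ang 106.6 len 0.025 ztop 0.062 wid 0.001
 bore [ 0.5702 -0.0055] [0.048 0.049] zmin 0.019 wire n 64 [ 0.5697 -0.006 ] ang 9.1 len 0.024 ztop 0.0615 wid 0.001
 bore [0.5686 0.057 ] [0.046 0.049] zmin 0.021 wire n 74 [0.5712 0.0587] ang -10.9 len 0.025 ztop 0.0614 wid 0.001
 bore [ 0.5098 -0.0691] [0.048 0.049] zmin 0.019 wire n 0 
 bore [ 0.5081 -0.0072] [0.048 0.049] zmin 0.019 wire n 0 
 bore [0.5063 0.0554] [0.046 0.049] zmin 0.02 wire n 66 [0.5058 0.0556] ang 77.1 len 0.023 ztop 0.0613 wid 0.0009
r1
r2
```

View pics/m2.png

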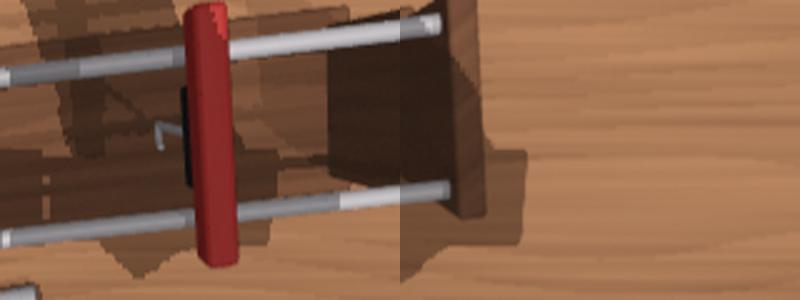

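Run:
```python
from h import *
for t in("r1","r2"):
    s=load(t);C=cloud(s);Z=C[...,2];p=s["p"].astype(int)
    red=(p[...,0]>110)&(p[...,1]<70)&(p[...,2]<80)&(Z>.14)&(Z<.21)
    zt=np.percentile(Z[red],70); k=red&(abs(Z-zt)<.004)
    print(t,"bar",red.sum(),"ztop",zt,cv2.minAreaRect(C[k][:,:2].astype(np.float32)))
    # rails
    n=(abs(C[...,0]-.5)<.06)&(C[...,1]>.17)&(C[...,1]<.42)&(Z>.158)&(Z<.170)&~cv2.dilate(red.astype(np.uint8),np.ones((9,9))).astype(bool)
    Q=C[n]; 
    L=[]
    for sgn in(-1,1):
        c=Q[(Q[:,0]-(.497+ (-.08)*(Q[:,1]-.295))*1)*sgn>0]
        a,b=np.polyfit(c[:,1],c[:,0],1); r=c[:,0]-a*c[:,1]-b; c=c[abs(r)<.005]; a,b=np.polyfit(c[:,1],c[:,0],1); L.append((a,b))
        print("  rail",len(c),"slope",round(a,4),"x at y=.3",round(a*.3+b,4),"ztop",np.percentile(c[:,2],95).round(4),"y",c[:,1].min().round(3),c[:,1].max().round(3))
    e=(abs(C[...,0]-.5)<.08)&(C[...,1]>.1)&(C[...,1]<.48)&(Z>.174)&(Z<.184)&~red
    Q=C[e]; print("  ends",len(Q),[q.mean(0).round(4).tolist() for q in(Q[Q[:,1]<.3],Q[Q[:,1]>.3]) if len(q)])
for t in("s1","s2"):
    s=load(t);C=cloud(s);Z=C[...,2];p=s["p"].astype(int)
    n=(abs(C[...,0]-.515)<.12)&(abs(C[...,1]+.3)<.12)
    f=n&(Z>.085)&(Z<.118); zf=np.median(Z[f]); 
    rim=n&(Z>zf+.011)&(Z<zf+.02); hs=cv2.cvtColor(s["p"],cv2.COLOR_RGB2HSV); yel=(hs[...,0]>10)&(hs[...,0]<30)&(hs[...,1]>120)
    fl=f&(abs(Z-zf)<.003)
    print(t,"floor",zf,"floorrect",cv2.minAreaRect(C[fl|(rim&~yel)][:,:2].astype(np.float32)))
    y=n&yel&(Z>zf); Q=C[y]; w=Q[Q[:,2]>zf+.026]; mu=w[:,:2].mean(0);d=np.linalg.svd(w[:,:2]-mu)[2][0]
    print("  cast",Q[:,:2].mean(0),"wire",len(w),mu.round(4),"ang",np.degrees(np.arctan2(d[1],d[0])).round(1),"top",w[:,2].max()-zf)
```

```text
r1 bar 1327 ztop 0.1869214841537612 ((0.4975183606147766, 0.3249918818473816), (0.1024930477142334, 0.01328116375952959), 6.443868637084961)
  rail 1757 slope -0.1175 x at y=.3 0.467 ztop 0.1655 y 0.17 0.42
  rail 1298 slope -0.1072 x at y=.3 0.5341 ztop 0.1656 y 0.176 0.42
  ends 2553 [[0.5146, 0.1682, 0.1782], [0.4858, 0.416, 0.1784]]
r2 bar 857 ztop 0.18671648890280662 ((0.4975805878639221, 0.3244250416755676), (0.1028648167848587, 0.013593972660601139), 6.592001914978027)
  rail 1691 slope -0.1213 x at y=.3 0.4673 ztop 0.1656 y 0.17 0.42
  rail 1098 slope -0.0937 x at y=.3 0.5337 ztop 0.1656 y 0.176 0.42
  ends 2433 [[0.5143, 0.1689, 0.178], [0.4847, 0.4252, 0.1785]]
s1 floor 0.10622848095676526 floorrect ((0.5311276912689209, -0.3046674132347107), (0.18042445182800293, 0.20677097141742706), 89.8185043334961)
  cast [ 0.54720933 -0.26608224] wire 5240 [ 0.5627 -0.2487] ang -99.4 top 0.3635517582222436
s2 floor 0.10624852127819523 floorrect ((0.5311158895492554, -0.30457615852355957), (0.18061204254627228, 0.206565260887146), 89.875)
  cast [ 0.55799964 -0.31497783] wire 5089 [ 0.5602 -0.314 ] ang -97.1 top 0.3622544148315131
```

View pics/s1.png

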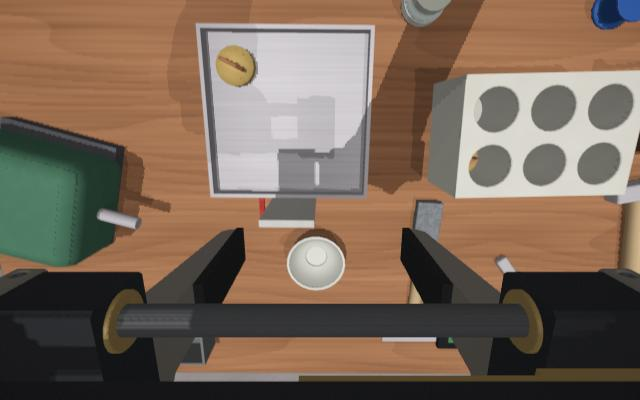

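```bash
cat >> h.py <<'E'
def bores(t):
    s=load(t);C=cloud(s);Z=C[...,2];out=[]
    for lx in(-.032,.032):
        for ly in(-.064,0,.064):
            a=np.radians(1.5);c=np.array([.5392+lx*np.cos(a)-ly*np.sin(a),-.0053+lx*np.sin(a)+ly*np.cos(a)])
            w=(Z>.047)&(Z<.07)&(np.hypot(C[...,0]-c[0],C[...,1]-c[1])<.021)
            if w.sum()>25:
                r=cv2.minAreaRect(C[w][:,:2].astype(np.float32)); Q=C[w][:,:2];mu=np.array(r[0]);d=np.linalg.svd(Q-Q.mean(0))[2][0]
                out.append((c,mu,np.degrees(np.arctan2(d[1],d[0]))%180))
    return out
def pan(t):
    s=load(t);C=cloud(s);Z=C[...,2]
    n=(abs(C[...,0]-.515)<.12)&(abs(C[...,1]+.3)<.12)
    f=n&(Z>.06)&(Z<.118); zf=np.median(Z[f])
    n&=(C[...,0]<.609)
    rim=n&(Z>zf+.013)&(Z<zf+.018)
    r=cv2.minAreaRect(C[rim][:,:2].astype(np.float32))
    c=np.array(r[0]); inn=n&(abs(C[...,0]-c[0])<.082)&(abs(C[...,1]-c[1])<.082)
    hi=inn&(Z>zf+.010)&(Z<zf+.05)
    k,lab,st,ce=cv2.connectedComponentsWithStats(hi.astype(np.uint8)); L=[]
    for i in range(1,k):
        if st[i,4]<60: continue
        Q=C[lab==i]; L.append(np.r_[np.mean([Q[:,:2].max(0),Q[:,:2].min(0)],0),np.ptp(Q[:,:2],axis=0),Q[:,2].max()-zf,len(Q)].round(4))
    return zf,r,L
E
python3 - <<'E'
from h import *
for t in("s1","s2"): print(pan(t))
swing(.52,-.005)
env.reach(*cam_over(.536,-.005,.25,np.pi)); shoot("wrist","b3")
env.reach(*cam_over(.536,-.005,.25,0)); shoot("wrist","b4")
for t in("b1","b2","b3","b4"):
    print(t,[(c.round(4).tolist(),m.round(4).tolist(),round(a,1)) for c,m,a in bores(t)])
env.reach([.4976,.3247,.28],down(np.pi+np.radians(6.5)))
print(env.read_t(),np.round(env.read_joint_positions(),2))
T=[(.5738,-.067,17),(.5697,-.0057,-80.6),(.5708,.059,-101),(.5058,.056,-12.6)]
for x,y,a in T:
    print(x,y,a,[None if q is None else np.round(q,2).tolist() for q in[env.inverse_kinematics([x,y,.25],down(np.pi+np.radians(a)))]])
E
```

```text
(np.float64(0.10622061763468837), ((0.5181215405464172, -0.30454641580581665), (0.18055272102355957, 0.18064548075199127), 89.92981719970703), [array([ 4.668e-01, -3.583e-01,  3.910e-02,  3.970e-02,  4.140e-02,
        1.222e+03])])
(np.float64(0.10623814489808919), ((0.5181094408035278, -0.30450528860092163), (0.1805858165025711, 0.18073807656764984), 89.80558776855469), [array([ 4.668e-01, -3.584e-01,  3.930e-02,  3.890e-02,  4.230e-02,
        1.209e+03])])
b1 [([0.5055, 0.0578], [0.5058, 0.0567], np.float64(77.7)), ([0.5729, -0.0684], [0.5744, -0.0686], np.float64(107.4)), ([0.5712, -0.0045], [0.5704, -0.0056], np.float64(9.7)), ([0.5695, 0.0595], [0.571, 0.0592], np.float64(169.3))]
b2 [([0.5055, 0.0578], [0.506, 0.0571], np.float64(77.1)), ([0.5729, -0.0684], [0.5742, -0.0679], np.float64(106.6)), ([0.5712, -0.0045], [0.5703, -0.0056], np.float64(9.1)), ([0.5695, 0.0595], [0.5712, 0.0592], np.float64(169.1))]
b3 [([0.5055, 0.0578], [0.5059, 0.0566], np.float64(77.4)), ([0.5729, -0.0684], [0.5742, -0.0679], np.float64(107.0)), ([0.5712, -0.0045], [0.5705, -0.0055], np.float64(10.7)), ([0.5695, 0.0595], [0.571, 0.0591], np.float64(168.5))]
b4 [([0.5055, 0.0578], [0.5047, 0.0563], np.float64(76.8)), ([0.5729, -0.0684], [0.5734, -0.0682], np.float64(107.3)), ([0.5712, -0.0045], [0.5699, -0.0056], np.float64(10.1)), ([0.5695, 0.0595], [0.5698, 0.0591], np.float64(168.5))]
12.3583 [-0.12  0.4  -0.67  1.64  0.27  1.19  0.83]
0.5738 -0.067 17 [[0.55, 0.39, -0.62, 1.72, 0.25, 1.12, 1.71]]
0.5697 -0.0057 -80.6 [[0.22, 0.32, -0.33, 1.75, 0.12, 1.09, 0.01]]
0.5708 0.059 -101 [[0.04, 0.32, -0.25, 1.74, 0.09, 1.09, -0.43]]
0.5058 0.056 -12.6 [[0.32, 0.25, -0.58, 1.87, 0.15, 1.06, 1.03]]
```

```bash
cat >> h.py <<'E'
def bar(t):
    s=load(t);C=cloud(s);Z=C[...,2];p=s["p"].astype(int)
    red=(p[...,0]>110)&(p[...,1]<70)&(p[...,2]<80)&(Z>.14)&(Z<.21)
    zt=np.percentile(Z[red],70); k=red&(abs(Z-zt)<.004)
    return zt,cv2.minAreaRect(C[k][:,:2].astype(np.float32))
E
python3 - <<'E'
from h import *
shoot("wrist","r3"); zt,r=bar("r3"); print(zt,r)
if np.hypot(r[0][0]-.4976,r[0][1]-.3247)>.003: raise SystemExit("moved")
F=down(np.pi+np.radians(6.5)); x,y=.4972,r[0][1]
env.movel([x,y,.157],frame=F,rate=.12); print(env.read_ee_pos(),env.read_wrist_force())
f0=env.read_wrist_force()
env.grasp(squeeze=45); print(env.read_gripper_width(),env.read_grasp_force(),env.read_wrist_force())
env.movel([x,y,.20],rate=.08); env.pause(.3); print(env.read_gripper_width(),env.read_grasp_force(),env.read_wrist_force())
env.movel([x,y,.33],rate=.15); env.pause(.3)
shoot("scene","sc1"); shoot("top","t1");print(env.read_t(),env.read_ee_pos())
a=cv2.imread("pics/sc1.png");b=cv2.imread("pics/t1.png")
cv2.imwrite("pics/m3.png",np.hstack([cv2.resize(a[90:240,370:520],(400,400)),cv2.resize(b[140:290,90:240],(400,400))]))
E
```

```text
0.18672254173994593 ((0.4969220757484436, 0.3243700861930847), (0.10043589770793915, 0.012866213917732239), 6.651691913604736)
[0.49760826 0.32478075 0.1577804 ] [0.16304549 0.26532682 0.7391831 ]
0.013816613723520084 44.99952122569084 [-0.18019287 -0.47526316  0.03379676]
0.013605997793199525 44.99935492873192 [ 0.09882421 -0.24689953 -0.38801015]
17.15 [0.49712477 0.32432213 0.32967614]
```

View pics/m3.png

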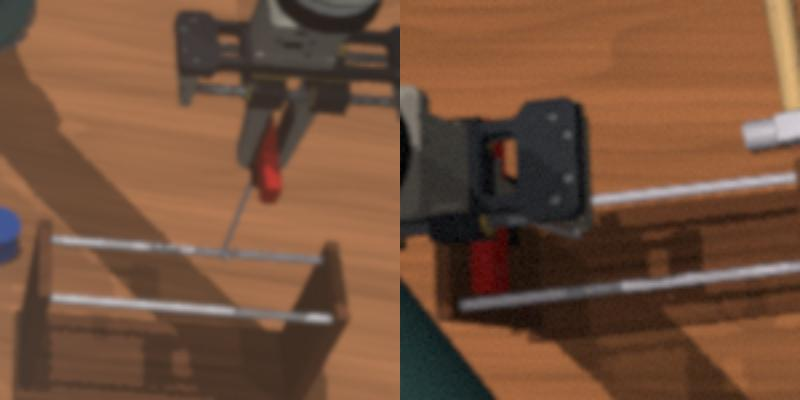

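```bash
cat >> h.py <<'E'
H=.1218
def at(m,d,a,z): return [m[0]-d*np.cos(a),m[1]-d*np.sin(a),z+H]
def draw(m,deg,c):
    a=np.radians(deg); F=down(np.pi+a)
    env.movel(at(m,.020,a,.205),frame=F,rate=.2); env.movel(at(m,.020,a,.13),rate=.15); env.pause(.3)
    f0=env.read_wrist_force()
    for z in(.075,.044):
        env.movel(at(m,.020,a,z),rate=.06); df=env.read_wrist_force()-f0; print("down",z,df.round(2))
        if np.linalg.norm(df)>4: print("STOP",env.read_ee_pos()); return False
    for d in(.014,.0075):
        env.movel(at(m,d,a,.044),rate=.04); df=env.read_wrist_force()-f0; print("in",d,df.round(2))
        if np.linalg.norm(df)>4: print("STOP",env.read_ee_pos()); return False
    env.movel(at(m,.0075,a,.053),rate=.03)
    env.movel(at(c,.007,a,.063),rate=.03); env.pause(.3); df=env.read_wrist_force()-f0; print("lift",df.round(2))
    env.movel(at(c,.007,a,.145),rate=.07);env.movel(at(c,.007,a,.21),rate=.12); env.pause(.2); df=env.read_wrist_force()-f0; print("up",df.round(2),env.read_grasp_force(),env.read_t())
    return df[2]<-1
E
python3 - <<'E'
from h import *
print(draw((.5053,.0565),-12.8,(.5055,.0578)))
shoot("scene","sc2"); shoot("top","t2")
a=cv2.imread("pics/sc2.png");b=cv2.imread("pics/t2.png")
cv2.imwrite("pics/m4.png",np.hstack([cv2.resize(a[100:260,250:410],(400,400)),cv2.resize(b[150:290,250:390],(400,400))]))
E
```

```text
down 0.075 [ 0.69  0.18 -0.68]
down 0.044 [ 0.67  0.26 -2.08]
in 0.014 [-0.36  0.21 -0.96]
in 0.0075 [-0.09  0.34 -1.43]
lift [-0.97  0.45 -2.48]
up [ 0.09  0.99 -2.73] 44.999416172504425 25.3667
True
```

View pics/m4.png

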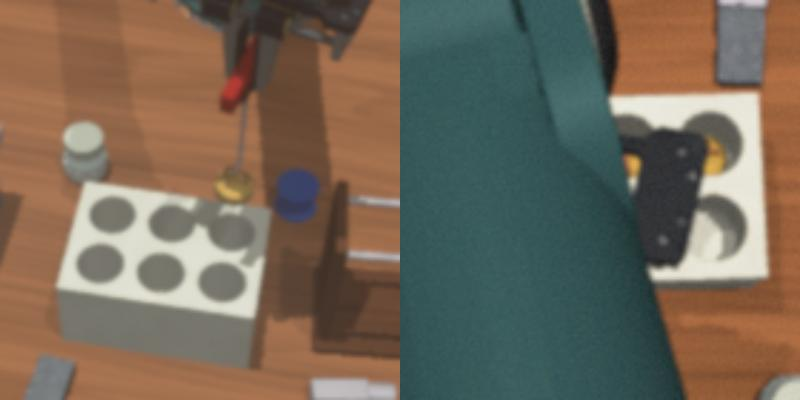

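```bash
cat >> h.py <<'E'
PC=np.array([.518,-.3045])
def place(rel,tag,zf=None,deg=0):
    a=np.radians(deg);F=down(np.pi+a);s=PC+rel
    env.movel(at(s,.007,a,.21),frame=F,rate=.2); env.pause(.5)
    shoot("wrist",tag); zf0,r,L=pan(tag); print("floor",round(zf0,4),np.round(r[0],4),[l.tolist() for l in L])
    zf=zf or zf0
    env.movel(at(s,.007,a,zf+.050),rate=.12); env.pause(.3); f0=env.read_wrist_force()
    env.movel(at(s,.007,a,zf+.036),rate=.04)
    env.movel(at(s,.007,a,zf+.0165),rate=.025); env.pause(.4); print("set",(env.read_wrist_force()-f0).round(2))
    env.movel(at(s,.021,a,zf+.0165),rate=.04); env.movel(at(s,.028,a,zf+.0165),rate=.05); env.pause(.2); print("out",(env.read_wrist_force()-f0).round(2))
    env.movel(at(s,.028,a,.21),rate=.12); env.pause(.4)
    shoot("wrist",tag+"x"); zf1,r,L=pan(tag+"x"); print("floor after",round(zf1,4),[l.tolist() for l in L],env.read_t())
    print(np.round(env.read_joint_positions(),2))
E
python3 - <<'E'
from h import *
place((.05,-.05),"p1")
shoot("scene","sc3")
a=cv2.imread("pics/sc3.png"); b=cv2.imread("pics/p1x.png")
cv2.imwrite("pics/m5.png",np.hstack([cv2.resize(a[110:260,130:280],(400,400)),cv2.resize(b,(400,400))]))
E
```

```text
floor 0.1062 [ 0.5184 -0.3043] [[0.4668, -0.3587, 0.0389, 0.0385, 0.0419, 942.0]]
set [ 1.03 -0.14  0.64]
out [-0.38 -0.45  2.01]
floor after 0.0998 [[0.4671, -0.3583, 0.0385, 0.0386, 0.0412, 873.0]] 33.3083
[ 0.75  0.4  -0.31  1.46  0.12  1.31  2.  ]
```

View pics/m5.png

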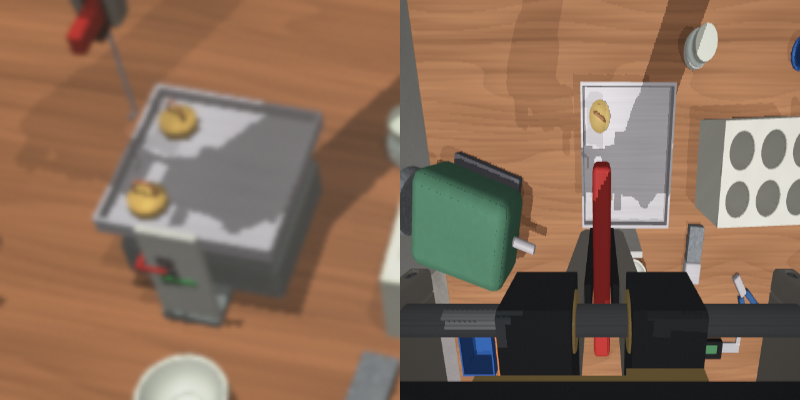

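Run:
```python
from h import *
if draw((.5738,-.068),17,(.5729,-.0684)): place((.05,.05),"p2")
```

```text
down 0.075 [ 0.28  0.76 -0.24]
down 0.044 [0.92 1.26 0.52]
in 0.014 [0.24 0.17 0.74]
in 0.0075 [ 0.98 -0.04  0.39]
lift [-0.46  0.65 -1.97]
up [ 0.89  0.79 -1.07] 44.999399185180664 41.6667
floor 0.0998 [ 0.5183 -0.3046] [[0.4671, -0.3583, 0.0385, 0.0392, 0.0412, 925.0], [0.5697, -0.3536, 0.04, 0.0398, 0.0411, 756.0]]
set [0.3  0.34 1.73]
out [-0.84  1.73  2.39]
floor after 0.093 [[0.4856, -0.3392, 0.0388, 0.0393, 0.0406, 825.0], [0.5696, -0.3541, 0.0393, 0.0398, 0.0408, 702.0]] 48.4417
[ 0.66  0.31 -0.36  1.58  0.11  1.27  1.86]
```

Run:
```python
from h import *
if draw((.5701,-.0056),-80,(.5712,-.0045)): place((-.05,.05),"p3")
```

```text
down 0.075 [1.33 0.41 0.73]
down 0.044 [0.48 0.72 0.8 ]
in 0.014 [-0.06  0.67  0.1 ]
in 0.0075 [0.96 0.63 0.05]
lift [ 1.15  0.27 -1.17]
up [ 0.68  1.03 -1.27] 44.99941661953926 56.8333
floor 0.093 [ 0.512  -0.3046] [[0.4316, -0.3045, 0.0017, 0.1621, 0.0176, 199.0], [0.4856, -0.3395, 0.0394, 0.0394, 0.0405, 711.0], [0.5693, -0.3538, 0.0398, 0.0386, 0.0401, 614.0]]
set [0.15 1.79 2.32]
out [0.4  1.77 2.29]
floor after 0.0864 [[0.4301, -0.3289, 0.0048, 0.115, 0.0184, 286.0], [0.4857, -0.3393, 0.0395, 0.0398, 0.0419, 660.0], [0.5644, -0.3538, 0.0295, 0.0391, 0.0355, 475.0]] 64.35
[ 0.71  0.14 -0.28  1.78  0.04  1.23  1.99]
```

Run:
```python
from h import *
if draw((.5704,.0591),-101.2,(.5695,.0595)): place((.01,.005),"p4")
shoot("scene","sc5"); b=cv2.imread("pics/p4x.png")
a=cv2.imread("pics/sc5.png")
cv2.imwrite("pics/m6.png",np.hstack([cv2.resize(a[110:260,130:280],(400,400)),cv2.resize(b,(400,400))]))
```

```text
down 0.075 [-0.37  0.57 -0.17]
down 0.044 [-0.91  0.77  0.87]
in 0.014 [-0.45  0.25  0.73]
in 0.0075 [-0.83  0.64  0.34]
lift [-0.28 -0.01 -1.55]
up [-0.88 -0.66 -2.23] 44.99942064285278 73.2417
floor 0.0865 [ 0.5183 -0.3045] [[0.4691, -0.2542, 0.0385, 0.0382, 0.0416, 786.0], [0.4854, -0.3395, 0.0394, 0.0387, 0.0404, 761.0], [0.5692, -0.3543, 0.0383, 0.0394, 0.0403, 656.0], [0.5701, -0.2548, 0.0392, 0.0392, 0.0412, 660.0]]
set [-0.57 -0.55  1.13]
out [-1.16 -0.08  0.93]
floor after 0.0799 [[0.4693, -0.2542, 0.039, 0.0392, 0.0409, 735.0], [0.4855, -0.3399, 0.0386, 0.0384, 0.0407, 710.0], [0.5692, -0.3538, 0.039, 0.0389, 0.0403, 598.0], [0.5692, -0.2555, 0.0382, 0.0389, 0.0408, 538.0]] 81.25
[ 0.79  0.29 -0.39  1.61  0.11  1.26  1.96]
```

View pics/m6.png

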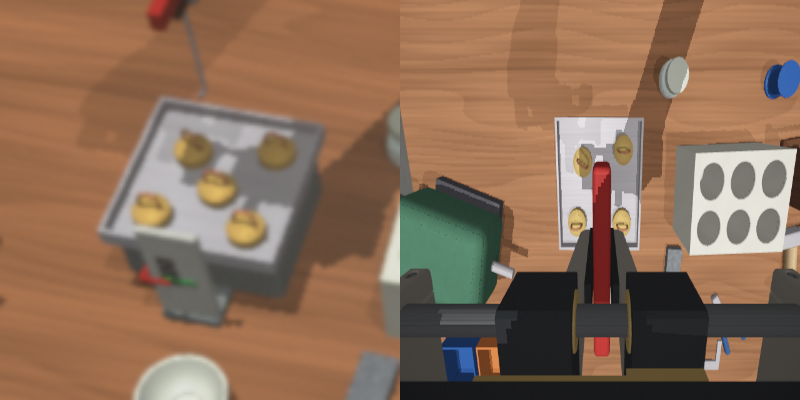

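Run:
```python
from h import *
F=down(np.pi+np.radians(6.4)); x,y=.4975,.3245
env.movel([.5,-.1,.345],rate=.2)
env.movel([x,y,.345],frame=F,rate=.2); env.pause(.3); f0=env.read_wrist_force()
env.movel([x,y,.20],rate=.12); print((env.read_wrist_force()-f0).round(2))
env.movel([x,y,.163],rate=.05); env.movel([x,y,.1585],rate=.02); env.pause(.3); print((env.read_wrist_force()-f0).round(2),env.read_ee_pos())
env.release(); env.pause(.3)
env.movel([x,y,.28],rate=.08); env.pause(.5)
shoot("wrist","r5"); print(bar("r5"),env.read_t())
env.movel([x-.08,y-.0,.36],rate=.15)
shoot("top","t6");shoot("wrist","r6"); print(bar("r6"))
a=cv2.imread("pics/t6.png"); b=cv2.imread("pics/r6.png")
cv2.imwrite("pics/m7.png",np.hstack([cv2.resize(a[140:290,90:240],(400,400)),cv2.resize(b,(400,400))]))
```

```text
[-0.09 -0.73 -1.14]
[-0.13 -0.04 -0.64] [0.49754213 0.32452173 0.15856929]
(np.float64(0.18669675213598871), ((0.498012900352478, 0.32503971457481384), (0.10141696780920029, 0.013757184147834778), 6.346620082855225)) 91.675
(np.float64(0.186442005830245), ((0.4969538152217865, 0.3246036767959595), (0.10100413858890533, 0.013066195882856846), 6.255234718322754))
```

View pics/m7.png

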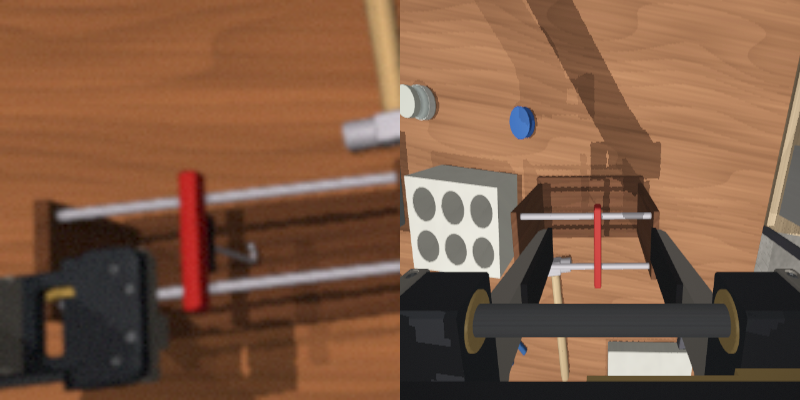

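The hook hangs across both rails, with its bar top at 0.187 m as at the start. The pan is about 34 mm down, inside the green band, and the arm is clear of everything.

```bash
python3 -c "
from station import env
print(env.finish_job())"
```

```text
the job is handed in; nothing more can be done
None
```

I drew the four castings from the block into the pan with the one already there; the pan measured about 34 mm down (green band), the hook hangs back on its rack released, and the job is handed in, with no verdict returned.

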